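# Reload the washer magazine

## Robot

A 6-joint arm with a two-finger parallel gripper is mounted at the origin on the work surface. World frame = base frame: x ahead of the robot, y to its left, z up, the work surface at z = 0. Lengths are in mm, angles in rad, forces in N, time in s.
With the tool pointing down it reaches from about 350 to 975 mm from the base axis. Payload 7.1 kg.
Tool frame: the origin (TCP) lies midway between the tips of the shut fingers; the grasp point (between the pads) lies pinch_z behind it (pinch_z is the distance from the TCP to the grasp point, in mm); z points along the fingers, y is the line along which they close (so a half turn about z gives the same grasp; the last joint's range is limited). The gripper opens to 88 mm and grips with 3 to 60 N. Pads are 20 mm wide; open, the fingers measure 115 mm over their backs; the gripper's body (75 mm by 178 mm) begins 61 mm behind the grasp point.
Start: joints at [-1.155, 0.423, 1.63, -0, 1.089, -0.019], TCP at [263.283, -566.822, 222.675] pointing down, gripper open.
Joint ranges: [-3, 3], [-0.9, 2.11], [0.09, 2.58], [-1.31, 4.45], [0.11, 2.69], [-2.54, 2.54]. Speed limits (rad/s): [2.39, 2.39, 3.01, 3.14, 3.14, 3.14].

## Interface

Orientations are given as a rotation vector (axis times angle).
In Python, from workcell import get_obs, get_image, close_job, pinch_z gives the robot as it stands.
- The arm moves only by the tool jog_arm, never from a script. Its argument "commands" is a list of rows, each a list of 3 entries, a list of its own where there are three numbers: the gripper command: -1 is shut, 1 is fully open, values between are in proportion, then the shift along the tool's x, y, z as a fraction of full scale, then the turn, a rotation vector about the tool's x, y, z as a fraction of full scale. In form: [[gripper, [tx, ty, tz], [rx, ry, rz]], ...]. A call has 1 to 10 rows; each row shifts and turns the commanded pose from where the row before left it, along the tool's axes as they then stand; what a row does not reach is not made up. Full scale, the value 1, is 0.1 m for a shift and 45 degrees for a turn. A row lasts 1/10 s, in which the tool goes at most 50 mm and 8.59 degrees, less where a joint would pass 70% of its speed; a pose out of reach is approached as far as the arm can. A call with a number of a shift or a turn outside -1 to 1 is refused whole. A call with a gripper value outside its range is refused whole. The fingers move at their own pace and stop on an object; the grip force is fixed at half the most. Time passes only in rows, so rows that do not move let the fingers close. It gives the time, the measured TCP pose, the force, the opening and the grip force at its end, in the units of the state.
- get_obs(): the state, without advancing time (a new reading comes with each control period).
- get_image(name): name is "side" or "top"; returns a dict with "image" (420x560x3 uint8, blue, green, red), "z_map" (420x560 float32, mm along the optical axis (not along the pixel's ray), 0 where there is no reading), "intrinsics" (3x3 intrinsics, pixels), "k1" (the pictures are not rectified: a ray, as slopes to the right and down, at radius r is drawn at 1 + k1 r^2 times it, then the intrinsics apply), "eye" and "orientation" of the camera in the world. Camera axes: x right, y down, z forward; pixel columns grow to the right and rows downward; lengths in mm; the calibration is good to about 2 mm. A picture is of the moment at which its call begins.
- close_job(): hands the job in; it is judged then, once.
The state is a dict: "t": time; "qpos": joint angles; "qvel": joint speeds; "joint_torque": joint torques, N m; "ee_pos": TCP position; "orientation": TCP orientation; "ft_force": force on the tool from outside, world axes, zero at the start; "moment": the same for the moment, N m; "width": finger opening in mm; "grasp_force": force on a finger pad.
Only numpy, scipy, OpenCV 4.12 (cv2) and the standard library are available. Lean on these libraries where they do the work, as an engineer would, in place of code of your own. Each camera call takes 0.05 s, during which the arm holds its last target. There are 200 camera calls.

## Task

Load both square plate washers, one at a time and lying flat, into the spring-loaded magazine: lay each in the yellow mouth, then press it down until it snaps under both orange lips and stays there. Press gently and stop soon after it clicks, because the second plate leaves the stack only about 2 mm before it is solid and it must not be rammed; leave everything else on the bench where it lies.

Things in the scene. Friction and masses are not known exactly. Their poses are not given: they have to be found in the camera images.
- shoe: blue shoe of the washer magazine, bolted down, 150 x 84 x 8 mm; origin at the centre of its underside, on the bench top. The magazine, a grey upright square well 56.6 mm wide inside (1.3 mm play each side of a plate), stands on it, same centre and yaw. Its sleeve with guides and lips is shimmed up by an unknown amount: the lips' flat underside is 50 to 64 mm above the bench and must be felt for
- mouth (a point): point on the well's axis 70 mm above the bench, in the mouth (not raised by the shims). Four corner guides with yellow flared lead-ins (5 mm capture each way). Measured from the lips' underside, lead-ins reach 24 mm up, straight guides 12 mm up. In the middle of the +y and -y sides a 37 mm wide gap, down to the lips' underside, takes fingers holding a plate by its y sides
- well (a point): point on the well's axis 45 mm above the bench, inside. A sprung follower starts 2 mm below the lips' underside and can sink 23.5 mm, pushing up 3.5 N at the top, 8 N at the bottom. With two plates (24 mm) under the lips only 1.5 mm of travel is left before the stack is solid; 25 N on it is ramming. Passing the ramps takes 10 to 22 N, then 4 to 8 N, dropping 2 to 5 N at the click
- lip_near (a joint): orange spring lip on the magazine's -x side (shoe frame): 0 = fully in, over the well by 4.8 mm; grows as it is pushed outward, up to 0.008 m. Flat underneath, 60 degree ramp on top. A plate laid in the mouth rests on both ramps, underside 9 mm above the lips' underside; pressed about 21 mm down from there it clicks under
- lip_far (a joint): the same lip on the magazine's +x side. The lips stand 47 mm apart: closed fingertips pass between them to press the plate
- plate_a_center (a point): loose square plate washer, zinc-gold steel, 54 x 54 x 12 mm, 0.2 kg, lying flat on the bench top; a dark disc on its top marks the bolt hole (the plate is solid there). This point is its centre, 6 mm above its underside; x and y are along its sides, z up. The two plates are alike
- plate_b_center (a point): loose square plate washer, zinc-gold steel, 54 x 54 x 12 mm, 0.2 kg, lying flat on the bench top; a dark disc on its top marks the bolt hole (the plate is solid there). This point is its centre, 6 mm above its underside; x and y are along its sides, z up. The two plates are alike
- ladder_clamp: corroded brown ladder clamp, U-shaped, 70 x 44 x 40 mm with a bolt along x; origin at the centre of its underside. Bystander
- board_clip: silver bent board clip, 90 x 30 x 32 mm, origin at the centre of its underside. Bystander
- red_cap: red plastic tube cap, 58 mm across, 31 mm high, origin at the centre of its underside. Bystander
- jack_nut: dark cast base jack nut, 60 mm across, 34 mm high, with two lugs along x (104 mm over them), origin at the centre of its underside. Bystander
Not all that is in view belongs to the job. Leave any blue look-alike of the part that bears plate_b_center alone.

How it is judged (in metres and radians):
On the way:
1. one plate is under both lips while the other is still away from the magazine (((horizontal distance between plate_a_center and shoe below 0.006 m and z of plate_a_center in the frame of shoe below 0.0605 m and angle between plate_a_center's own z axis and vertical below 0.1 rad and value of joint each of lip_near, lip_far below 0.0015 m and horizontal distance between plate_b_center and shoe above 0.07 m) or (horizontal distance between plate_b_center and shoe below 0.006 m and z of plate_b_center in the frame of shoe below 0.0605 m and angle between plate_b_center's own z axis and vertical below 0.1 rad and value of joint each of lip_near, lip_far below 0.0015 m and horizontal distance between plate_a_center and shoe above 0.07 m))), for 0.2 s.
At the end, for the whole second after the job is handed in: both plates lie at rest in the magazine under the lips: within 6 mm of the shoe's centre line, centres lower than 60.5 mm above the bench, flat within 0.1 rad, and both lips sprung back in (below 1.5 mm) (horizontal distance between each of plate_a_center, plate_b_center and shoe below 0.006 m and z of each of plate_a_center, plate_b_center in the frame of shoe below 0.0605 m and angle between each of plate_a_center, plate_b_center's own z axis and vertical below 0.1 rad and value of joint each of lip_near, lip_far below 0.0015 m and linear speed of each of plate_a, plate_b below 0.02 m/s); the robot touches nothing.
It fails at once if the plates are rammed together: more than 25 N between the two plates (contact force between plate_a and plate_b above 25 N).
It fails at once if the corroded ladder clamp is moved more than 20 mm (distance of ladder_clamp from where it was at the start of the episode above 0.02 m).
It fails at once if the board clip is moved more than 20 mm (distance of board_clip from where it was at the start of the episode above 0.02 m).
It fails at once if the red cap is moved more than 20 mm (distance of red_cap from where it was at the start of the episode above 0.02 m).
It fails at once if the base jack nut is moved more than 20 mm (distance of jack_nut from where it was at the start of the episode above 0.02 m).
It also fails if it takes over 69 s, if anything falls off the work surface, if the arm or the gripper's body presses on something with over 40 N, if the wrist force passes 120 N, or if a joint passes its speed limit or range.

## Working session

There is one attempt and no reset: what is moved stays moved. The work goes in short steps, Python scripts to look and compute and a tool call to move; the robot and the scene stay as the last step left them, time stands still between calls to the robot, and variables do not carry over. Pictures are saved under pics/ and viewed, at most 10 in all, crops included, and the job is handed in when it is done.

Besides the shell and the picture viewer there is one more tool, called after "Call:" as name(argument=value, ...), one argument or row to a line, values as JSON. jog_arm: Moves the arm, as the interface text tells. Its arguments: {"type":"object","properties":{"commands":{"type":"array","items":{"type":"array"}}},"required":["commands"]}

```bash
mkdir -p pics; cat > h.py <<'E'
import numpy as np, cv2
from scipy.spatial.transform import Rotation as R
from workcell import get_obs, get_image, close_job, pinch_z
def cam(n,save=None):
    d=get_image(n)
    if save: cv2.imwrite('pics/'+save+'.png',d['image'])
    return d
def rot(o):
    o=np.array(o,float)
    return o if o.shape==(3,3) else (R.from_rotvec(o).as_matrix() if o.size==3 else R.from_quat(o).as_matrix())
def ray(d,u,v):
    K=np.array(d['intrinsics'],float); p=cv2.undistortPoints(np.array([[[u,v]]],float),K,np.array([d['k1'],0,0,0],float))[0,0]
    return rot(d['orientation'])@np.array([p[0],p[1],1.]), np.array(d['eye'],float)
def at_z(d,u,v,z):
    r,e=ray(d,u,v); return e+r*(z-e[2])/r[2]
def cloud(d):
    K=np.array(d['intrinsics'],float); H,W=d['z_map'].shape
    uv=np.stack(np.meshgrid(np.arange(W),np.arange(H)),-1).reshape(-1,1,2).astype(float)
    p=cv2.undistortPoints(uv,K,np.array([d['k1'],0,0,0],float)).reshape(-1,2)
    z=d['z_map'].reshape(-1,1)
    P=np.hstack([p*z,z])@rot(d['orientation']).T+np.array(d['eye'],float)
    return P.reshape(H,W,3)
E
python3 - <<'E'
from h import *
o=get_obs();print(o,pinch_z)
for n in('top','side'):
    d=cam(n,n+'0');print(n,d['eye'],d['orientation'],d['intrinsics'],d['k1'])
E
```

```text
{'t': 0.0, 'qpos': array([-1.15501322e+00,  4.23785193e-01,  1.63069953e+00,  1.35306850e-05,
        1.08861581e+00, -1.90404001e-02]), 'qvel': array([-5.90927189e-04, -5.60243321e-04,  3.78985074e-05, -6.70774167e-04,
       -1.20289741e-03,  8.61775841e-04]), 'joint_torque': array([-1.21758691e-03, -5.44625258e+01, -2.73666233e+01,  6.43436029e-02,
        2.27896805e-02, -1.29309547e-04]), 'ee_pos': array([ 263.05694611, -566.32140387,  221.93270845]), 'orientation': array([-3.06619274e+00, -6.77322032e-01,  4.48115483e-04]), 'ft_force': array([ 0.26453252,  0.19668217, -0.13422801]), 'moment': array([-0.01866529,  0.04278598, -0.06128422]), 'grasp_force': 0.0, 'width': 88.10301013519722} 18.700000000000003
top [455.61297278  17.99178854 912.73306656] [-2.12948942  2.17307626 -0.09702272] [[431.13640353   0.         268.48295052]
 [  0.         431.13640353 210.17928001]
 [  0.           0.           1.        ]] 0.018039960201266584
side [141.24086553 947.30993419 928.90722433] [-0.56336635  2.63906039 -1.23151282] [[540.37345555   0.         284.24409596]
 [  0.         540.37345555 216.9474808 ]
 [  0.           0.           1.        ]] -0.21689054486864645
```

View pics/top0.png

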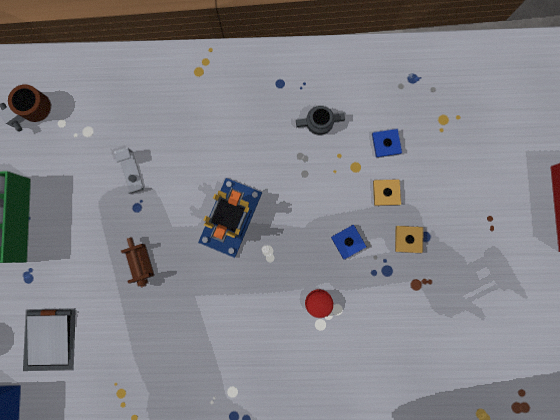

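View pics/side0.png

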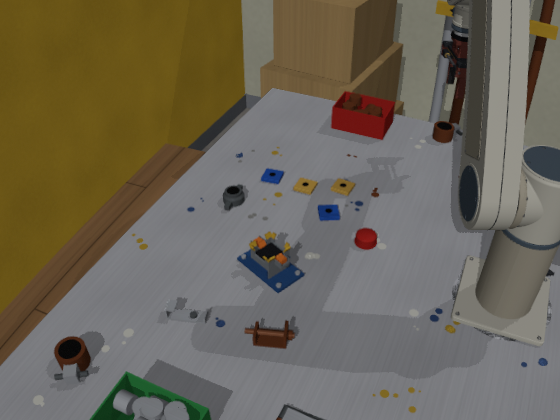

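The top view shows the magazine at about (231,217), gold plates at (387,192) and (409,239), and blue look-alikes at (387,143) and (349,242). The jack nut is at (320,120) and the red cap at (319,303). Next I'll measure the plates and the shoe.

```bash
python3 - <<'E'
from h import *
d=cam('top'); im=d['image']; hsv=cv2.cvtColor(im,cv2.COLOR_BGR2HSV); P=cloud(d)
def rect(mask,box,zs,name,ang=True):
    m=np.zeros_like(mask); x0,y0,x1,y1=box; m[y0:y1,x0:x1]=mask[y0:y1,x0:x1]
    n,l,s,c=cv2.connectedComponentsWithStats(m); k=1+np.argmax(s[1:,4]); m=(l==k).astype(np.uint8)
    cs=cv2.findContours(m,cv2.RETR_EXTERNAL,cv2.CHAIN_APPROX_NONE)[0]; c=max(cs,key=len).reshape(-1,2)
    w=np.array([at_z(d,u,v,zs)[:2] for u,v in c],np.float32)
    r=cv2.minAreaRect(w); print(name,r, 'median depth z',np.median(P[m>0][:,2]))
gold=cv2.inRange(hsv,(12,70,90),(32,255,255)); blue=cv2.inRange(hsv,(100,120,40),(125,255,255))
rect(gold,(365,170,406,212),12,'A'); rect(gold,(390,220,424,258),12,'B')
b=cv2.morphologyEx(blue,cv2.MORPH_CLOSE,np.ones((25,25)))
rect(b,(185,165,275,270),8,'shoe')
rect(blue,(370,125,405,162),12,'blueR')
rect(blue,(330,222,370,262),12,'blueS')
for n,u,v in(('cap',319,303),('jack',320,120)): print(n,P[v,u],at_z(d,u,v,32))
# bench z check & rotation in image
print('bench',P[300:310,200:210,2].mean(), at_z(d,280,210,0))
c=im[165:270,180:285]; c=cv2.resize(c,None,fx=5.5,fy=5.5,interpolation=cv2.INTER_CUBIC); cv2.imwrite('pics/mag.png',c)
E
```

```text
A ((592.093994140625, -209.5921630859375), (53.663352966308594, 55.52356719970703), 1.2990374565124512) median depth z 11.580700074802508
B ((492.90997314453125, -249.5847625732422), (55.248905181884766, 53.69826889038086), 86.59483337402344) median depth z 11.624465714471057
shoe ((547.2344360351562, 120.33235931396484), (83.5951156616211, 147.98675537109375), 66.50057983398438) median depth z 45.22101271642492
blueR ((697.8927612304688, -214.70974731445312), (54.380252838134766, 54.773677825927734), 8.027841567993164) median depth z 11.644738142313827
blueS ((489.76995849609375, -125.73779296875), (53.0061149597168, 54.617916107177734), 27.437124252319336) median depth z 11.796018392743235
cap [367.50081775 -59.57091642  29.68075341] [367.73223531 -59.36720591  32.        ]
jack [743.72373212 -73.23420944  35.21473558] [744.77920855 -73.5684104   32.        ]
bench -0.2910459241877129 [560.21842921  14.32129581   0.        ]
```

View pics/mag.png

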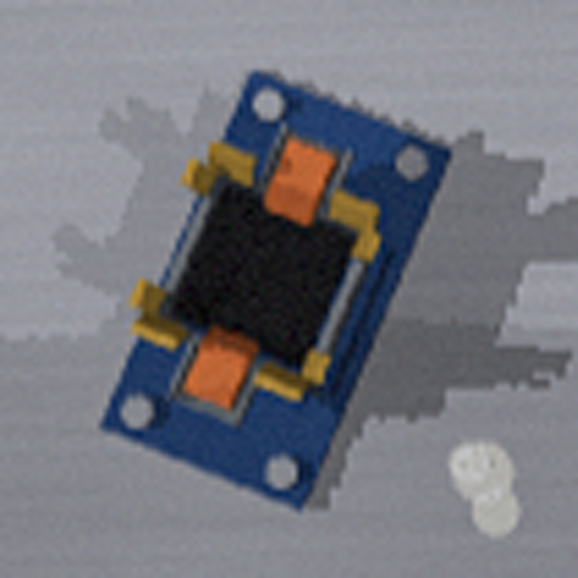

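The crop shows the shoe's bolts at crop pixels (268,104), (412,163), (138,411) and (282,470). The orange lips sit on the long axis, which leans towards -y.

```bash
cat >> h.py <<'E'
def go(x,y,z,ydeg):
    o=get_obs(); M=rot(o['orientation']); p=o['ee_pos']
    a=np.degrees(np.arctan2(M[1,1],M[0,1])); da=(ydeg-a+180)%360-180
    M2=R.from_euler('z',da,degrees=True).as_matrix()@M
    print('t',round(o['t'],2),'pos',p.round(1),'ydeg',round(a,2),'tilt',np.degrees(np.arccos(-M[2,2])).round(2),'turn rz total',round(-da/45,3),
     'shift after turn',(M2.T@(np.array([x,y,z])-p)/100).round(4),'F',o['ft_force'].round(1),'w',round(o['width'],1))
E
python3 - <<'E'
from h import *
d=cam('top')
b=[(268,104),(412,163),(138,411),(282,470)]
W=np.array([at_z(d,180+(u+.5)/5.5-.5,165+(v+.5)/5.5-.5,9.5)[:2] for u,v in b]); print(W,W.mean(0))
v=W[0]-W[2]+W[1]-W[3]; print(np.degrees(np.arctan2(v[1],v[0]))); v=W[0]-W[1]+W[2]-W[3];print(np.degrees(np.arctan2(v[1],v[0])))
# same from the side: plate A by hole marks and shoe
P=cloud(d); m=(P[...,2]>30)&(abs(P[...,0]-547)<70)&(abs(P[...,1]-120)<70); print(np.percentile(P[m][:,2],[5,50,90,97,99.5]))
s=cam('side'); hsv=cv2.cvtColor(s['image'],cv2.COLOR_BGR2HSV); g=cv2.inRange(hsv,(12,70,70),(32,255,255))
for n,(x0,y0,x1,y1) in dict(A=(288,176,322,196),B=(328,176,360,198)).items():
    m=np.zeros_like(g);m[y0:y1,x0:x1]=g[y0:y1,x0:x1]; c=max(cv2.findContours(m,0,1)[0],key=cv2.contourArea); c=cv2.convexHull(c).reshape(-1,2)
    w=np.array([at_z(s,u,v,12)[:2] for u,v in c],np.float32); print(n,cv2.minAreaRect(w))
bl=cv2.inRange(hsv,(100,120,30),(125,255,255)); m=np.zeros_like(bl);m[225:300,225:315]=bl[225:300,225:315]
c=cv2.convexHull(max(cv2.findContours(m,0,1)[0],key=cv2.contourArea)).reshape(-1,2);print('shoe',cv2.minAreaRect(np.array([at_z(s,u,v,8)[:2] for u,v in c],np.float32)))
go(592,-209.6,60,-90+1.3)
E
```

```text
[[618.28790025 123.08207506]
 [593.95019585  67.64999059]
 [500.60698194 173.79347534]
 [477.08771486 118.90202205]] [547.48319823 120.85689076]
-23.496108609247454
66.54940289908546
[35.23016431 50.89729478 71.17244096 74.66063497 76.42754854]
A ((589.1029663085938, -202.13404846191406), (57.22026443481445, 66.32073974609375), 0.9363192915916443)
B ((490.32684326171875, -242.76693725585938), (66.80855560302734, 56.56214904785156), 85.21336364746094)
shoe ((544.7986450195312, 125.08262634277344), (86.40264129638672, 153.0124053955078), 66.28384399414062)
t 0.25 pos [ 263.2 -566.6  222.3] ydeg -65.09 tilt 0.04 turn rz total 0.525 shift after turn [ 3.3685 -3.4934  1.6256] F [-0.4  0.   0.7] w 87.7
```

Call:
jog_arm(
  commands=[
    [1, [0, 0, 0], [0, 0, 0.175]],
    [1, [0, 0, 0], [0, 0, 0.175]],
    [1, [0, 0, 0], [0, 0, 0.175]],
    [1, [0.33, -0.35, 0], [0, 0, 0]],
    [1, [0.33, -0.35, 0], [0, 0, 0]],
    [1, [0.33, -0.35, 0], [0, 0, 0]],
    [1, [0.33, -0.35, 0], [0, 0, 0]],
    [1, [0.33, -0.35, 0], [0, 0, 0]],
    [1, [0.33, -0.35, 0], [0, 0, 0]],
    [1, [0.33, -0.35, 0], [0, 0, 0]],
  ],
)

```text
t: 1.25
ee_pos: [489.8, -315.1, 222.8]
orientation: [3.141, 0.035, 0.0]
ft_force: [1.1, -0.2, -0.0]
width: 87.8
grasp_force: 0.0
```

```bash
python3 -c "
from h import *
go(592,-209.6,60,-88.7)"
```

```text
t 1.25 pos [ 489.8 -315.1  222.8] ydeg -88.72 tilt 0.01 turn rz total -0.0 shift after turn [ 1.0457 -1.0315  1.6277] F [ 1.1 -0.2 -0. ] w 87.8
```

Call:
jog_arm(
  commands=[
    [1, [0.35, -0.34, 0], [0, 0, 0]],
    [1, [0.35, -0.34, 0], [0, 0, 0]],
    [1, [0.35, -0.35, 0.1], [0, 0, 0]],
    [1, [0, 0, 0.5], [0, 0, 0]],
    [1, [0, 0, 0.5], [0, 0, 0]],
    [1, [0, 0, 0.52], [0, 0, 0]],
    [1, [0, 0, 0], [0, 0, 0]],
  ],
)

```text
t: 1.95
ee_pos: [585.8, -209.5, 55.8]
orientation: [-3.136, -0.036, 0.02]
ft_force: [-0.5, 0.3, -0.8]
width: 88.0
grasp_force: 0.0
```

```bash
python3 -c "
from h import *
d=cam('top');c=d['image'][150:270,340:460];cv2.imwrite('pics/a1.png',cv2.resize(c,None,fx=5,fy=5,interpolation=cv2.INTER_CUBIC))
go(592,-209.6,4,-88.7)"
```

```text
t 2.0 pos [ 588.4 -210.6   59.7] ydeg -88.7 tilt 0.44 turn rz total -0.0 shift after turn [ 0.04   -0.0078  0.5568] F [-0.3 -0.9  0.8] w 87.8
```

View pics/a1.png

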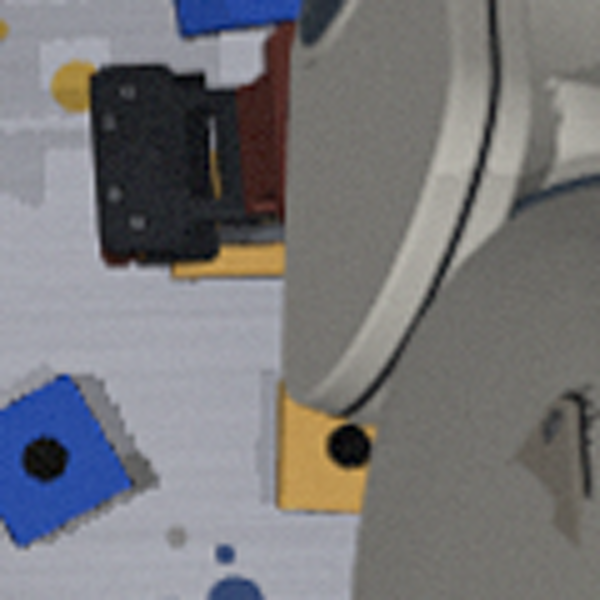

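The arm covers plate A and is aligned with it, within what this view can show. It is still settling, so I'll descend now and correct as I go.

Call:
jog_arm(
  commands=[
    [1, [0, 0, 0.0], [0, 0, 0]],
    [1, [0, 0, 0.2], [0, 0, 0]],
    [1, [0, 0, 0.15], [0, 0, 0]],
    [1, [0, 0, 0.1], [0, 0, 0]],
    [1, [0, 0, 0.0], [0, 0, 0]],
    [1, [0, 0, 0.0], [0, 0, 0]],
  ],
)

```text
t: 2.6
ee_pos: [591.4, -211.9, 18.5]
orientation: [3.141, 0.035, 0.001]
ft_force: [-1.2, 0.4, -0.3]
width: 87.7
grasp_force: 0.0
```

```bash
python3 -c "
from h import *
go(592,-209.6,4,-88.7)"
```

```text
t 2.6 pos [ 591.4 -211.9   18.5] ydeg -88.72 tilt 0.04 turn rz total -0.0 shift after turn [ 0.0061 -0.0233  0.1446] F [-1.2  0.4 -0.3] w 87.7
```

Call:
jog_arm(
  commands=[
    [1, [0.006, -0.023, 0.1], [0, 0, 0]],
    [1, [0, 0, 0.05], [0, 0, 0]],
    [1, [0, 0, 0], [0, 0, 0]],
    [-1, [0, 0, 0], [0, 0, 0]],
    [-1, [0, 0, 0], [0, 0, 0]],
    [-1, [0, 0, 0], [0, 0, 0]],
    [-1, [0, 0, 0], [0, 0, 0]],
    [-1, [0, 0, 0], [0, 0, 0]],
  ],
)

```text
t: 3.4
ee_pos: [591.7, -209.5, 2.9]
orientation: [3.141, 0.035, 0.0]
ft_force: [0.1, -0.0, 0.3]
width: 53.7
grasp_force: 30.0
```

```bash
python3 -c "
from h import *
go(592,-209.6,150,-113.5)
go(547.4,120.6,150,-113.5)"
```

```text
t 3.4 pos [ 591.7 -209.5    2.9] ydeg -88.71 tilt 0.02 turn rz total 0.551 shift after turn [ 0.0034  0.     -1.4706] F [ 0.1 -0.   0.3] w 53.7
t 3.4 pos [ 591.7 -209.5    2.9] ydeg -88.71 tilt 0.02 turn rz total 0.551 shift after turn [-1.7223 -2.8503 -1.4716] F [ 0.1 -0.   0.3] w 53.7
```

Call:
jog_arm(
  commands=[
    [-1, [0, 0, -0.3], [0, 0, 0]],
    [-1, [0, 0, -0.39], [0, 0, 0]],
    [-1, [0, 0, -0.39], [0, 0, 0.184]],
    [-1, [0, 0, -0.39], [0, 0, 0.184]],
    [-1, [0, 0, 0], [0, 0, 0.183]],
    [-1, [-0.2, -0.35, 0], [0, 0, 0]],
    [-1, [-0.2, -0.35, 0], [0, 0, 0]],
    [-1, [-0.2, -0.35, 0], [0, 0, 0]],
    [-1, [-0.2, -0.35, 0], [0, 0, 0]],
    [-1, [-0.2, -0.35, 0], [0, 0, 0]],
  ],
)

```text
t: 4.4
ee_pos: [569.0, -7.6, 149.6]
orientation: [3.076, -0.641, -0.001]
ft_force: [0.1, 0.1, -2.0]
width: 53.6
grasp_force: 30.0
```

Call:
jog_arm(
  commands=[
    [-1, [-0.2, -0.3, 0], [0, 0, 0]],
    [-1, [-0.2, -0.3, 0], [0, 0, 0]],
    [-1, [-0.2, -0.3, 0], [0, 0, 0]],
    [-1, [-0.12, -0.2, 0], [0, 0, 0]],
    [-1, [0, 0, 0], [0, 0, 0]],
    [-1, [0, 0, 0], [0, 0, 0]],
    [-1, [0, 0, 0], [0, 0, 0]],
  ],
)

```text
t: 5.1
ee_pos: [547.5, 119.7, 149.7]
orientation: [3.075, -0.641, -0.0]
ft_force: [0.8, -0.3, -1.7]
width: 53.9
grasp_force: 30.0
```

```bash
python3 -c "
from h import *
d=cam('top');c=d['image'][165:270,180:285];cv2.imwrite('pics/m1.png',cv2.resize(c,None,fx=5.5,fy=5.5,interpolation=cv2.INTER_CUBIC))
go(547.4,120.6,95,-113.5)"
```

```text
t 5.15 pos [547.6 119.5 149.7] ydeg -113.57 tilt 0.02 turn rz total -0.002 shift after turn [-0.0065 -0.0092  0.5471] F [ 0.2 -1.  -2.2] w 53.8
```

View pics/m1.png

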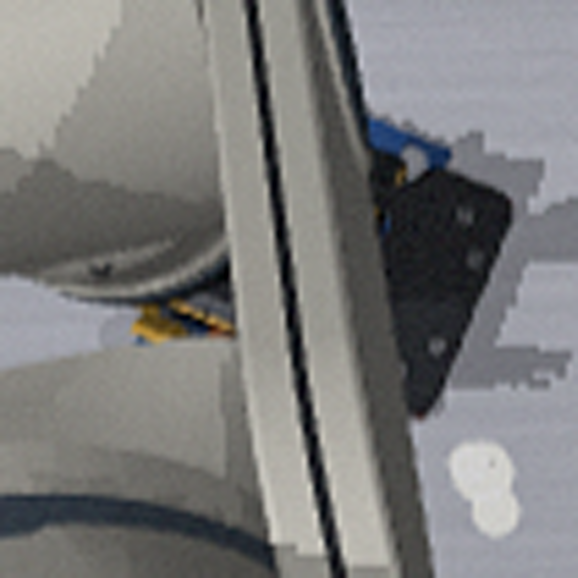

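The top view is blocked by the arm, though the gripper looks aligned with the shoe. From here I'll lower by feel.

Call:
jog_arm(
  commands=[
    [-1, [-0.006, -0.009, 0.25], [0, 0, 0]],
    [-1, [0, 0, 0.25], [0, 0, 0]],
    [-1, [0, 0, 0.1], [0, 0, 0]],
    [-1, [0, 0, 0], [0, 0, 0]],
    [-1, [0, 0, 0], [0, 0, 0]],
  ],
)

```text
t: 5.65
ee_pos: [547.9, 121.2, 90.3]
orientation: [-3.075, 0.641, -0.001]
ft_force: [-0.1, 0.1, -2.0]
width: 53.4
grasp_force: 30.0
```

Call:
jog_arm(
  commands=[
    [-1, [0, 0, 0.03], [0, 0, 0]],
    [-1, [0, 0, 0.03], [0, 0, 0]],
    [-1, [0, 0, 0], [0, 0, 0]],
    [-1, [0, 0, 0], [0, 0, 0]],
  ],
)

```text
t: 6.05
ee_pos: [547.4, 121.7, 84.0]
orientation: [-3.076, 0.64, -0.0]
ft_force: [-0.1, -0.2, -2.2]
width: 53.9
grasp_force: 30.0
```

Call:
jog_arm(
  commands=[
    [-1, [0, 0, 0.03], [0, 0, 0]],
    [-1, [0, 0, 0.03], [0, 0, 0]],
    [-1, [0, 0, 0], [0, 0, 0]],
  ],
)

```text
t: 6.35
ee_pos: [547.0, 121.6, 77.3]
orientation: [3.075, -0.64, -0.001]
ft_force: [0.3, 0.1, -1.9]
width: 53.8
grasp_force: 30.0
```

Call:
jog_arm(
  commands=[
    [-1, [0, 0, 0.02], [0, 0, 0]],
    [-1, [0, 0, 0.02], [0, 0, 0]],
    [-1, [0, 0, 0], [0, 0, 0]],
  ],
)

```text
t: 6.65
ee_pos: [547.1, 121.6, 73.4]
orientation: [3.076, -0.64, -0.001]
ft_force: [0.0, 0.9, -2.3]
width: 53.9
grasp_force: 30.0
```

```bash
python3 -c "
from h import *
go(547.4,120.6,70,-113.5)
d=cam('side');c=d['image'][190:300,210:340];cv2.imwrite('pics/s1.png',cv2.resize(c,None,fx=5,fy=5,interpolation=cv2.INTER_CUBIC))"
```

```text
t 6.65 pos [547.1 121.6  73.4] ydeg -113.51 tilt 0.03 turn rz total -0.0 shift after turn [0.0063 0.0079 0.0344] F [ 0.   0.9 -2.3] w 53.9
```

View pics/s1.png

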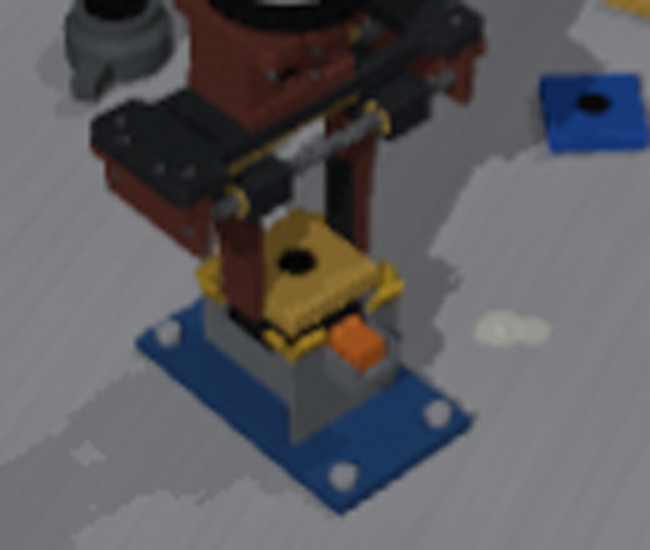

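The side view shows the plate between the yellow guides and square to them, with the fingers in the side gaps. I'll keep lowering.

Call:
jog_arm(
  commands=[
    [-1, [0.005, 0.007, 0.02], [0, 0, 0]],
    [-1, [0, 0, 0.01], [0, 0, 0]],
    [-1, [0, 0, 0], [0, 0, 0]],
  ],
)

```text
t: 7.0
ee_pos: [547.4, 120.7, 70.6]
orientation: [3.076, -0.64, -0.0]
ft_force: [-0.3, -0.3, -1.4]
width: 53.7
grasp_force: 30.0
```

Call:
jog_arm(
  commands=[
    [-1, [0, 0, 0.02], [0, 0, 0]],
    [-1, [0, 0, 0], [0, 0, 0]],
  ],
)

```text
t: 7.2
ee_pos: [547.4, 120.8, 68.5]
orientation: [3.076, -0.64, -0.001]
ft_force: [0.0, 0.9, -2.3]
width: 53.4
grasp_force: 30.0
```

Call:
jog_arm(
  commands=[
    [-1, [0, 0, 0.02], [0, 0, 0]],
    [-1, [0, 0, 0], [0, 0, 0]],
  ],
)

```text
t: 7.4
ee_pos: [547.4, 120.8, 66.5]
orientation: [3.076, -0.64, -0.001]
ft_force: [-0.3, 0.1, -1.6]
width: 53.6
grasp_force: 30.0
```

Call:
jog_arm(
  commands=[
    [-1, [0, 0, 0.02], [0, 0, 0]],
    [-1, [0, 0, 0], [0, 0, 0]],
  ],
)

```text
t: 7.6
ee_pos: [547.2, 120.8, 64.6]
orientation: [3.076, -0.64, -0.001]
ft_force: [-1.1, 1.7, 0.1]
width: 53.8
grasp_force: 30.0
```

Call:
jog_arm(
  commands=[
    [-1, [0, 0, 0.015], [0, 0, 0]],
    [-1, [0, 0, 0], [0, 0, 0]],
  ],
)

```text
t: 7.8
ee_pos: [547.2, 120.9, 63.2]
orientation: [3.076, -0.64, -0.001]
ft_force: [-3.0, 1.3, 0.6]
width: 54.1
grasp_force: 30.0
```

Call:
jog_arm(
  commands=[
    [-1, [0, 0, 0.015], [0, 0, 0]],
    [-1, [0, 0, 0], [0, 0, 0]],
  ],
)

```text
t: 8.0
ee_pos: [547.3, 120.8, 61.7]
orientation: [3.076, -0.64, -0.001]
ft_force: [-3.5, 1.4, 1.0]
width: 53.7
grasp_force: 30.0
```

Force is building along shoe -x, so the plate sits a little towards +x. I'll shift it 1.5 mm the other way.

Call:
jog_arm(
  commands=[
    [-1, [-0.015, 0, 0], [0, 0, 0]],
    [-1, [0, 0, 0], [0, 0, 0]],
  ],
)

```text
t: 8.2
ee_pos: [546.5, 121.3, 61.8]
orientation: [-3.076, 0.64, -0.002]
ft_force: [0.5, -0.5, -0.8]
width: 53.8
grasp_force: 30.0
```

Call:
jog_arm(
  commands=[
    [-1, [0, 0, 0.015], [0, 0, 0]],
    [-1, [0, 0, 0], [0, 0, 0]],
  ],
)

```text
t: 8.4
ee_pos: [547.0, 121.4, 60.7]
orientation: [-3.075, 0.64, -0.002]
ft_force: [0.0, 0.3, 3.4]
width: 53.8
grasp_force: 30.0
```

Call:
jog_arm(
  commands=[
    [-1, [0, 0, 0.01], [0, 0, 0]],
    [-1, [0, 0, 0], [0, 0, 0]],
  ],
)

```text
t: 8.6
ee_pos: [547.1, 121.5, 59.8]
orientation: [-3.075, 0.64, -0.003]
ft_force: [-0.3, 0.1, 5.3]
width: 53.7
grasp_force: 30.0
```

```bash
python3 -c "
from h import *
go(547.4,120.6,70,-113.5)
d=cam('side');c=d['image'][190:300,210:340];cv2.imwrite('pics/s2.png',cv2.resize(c,None,fx=5,fy=5,interpolation=cv2.INTER_CUBIC))"
```

```text
t 8.6 pos [547.1 121.5  59.8] ydeg -113.51 tilt 0.11 turn rz total -0.0 shift after turn [ 0.0062  0.0068 -0.1015] F [-0.3  0.1  5.3] w 53.7
```

View pics/s2.png

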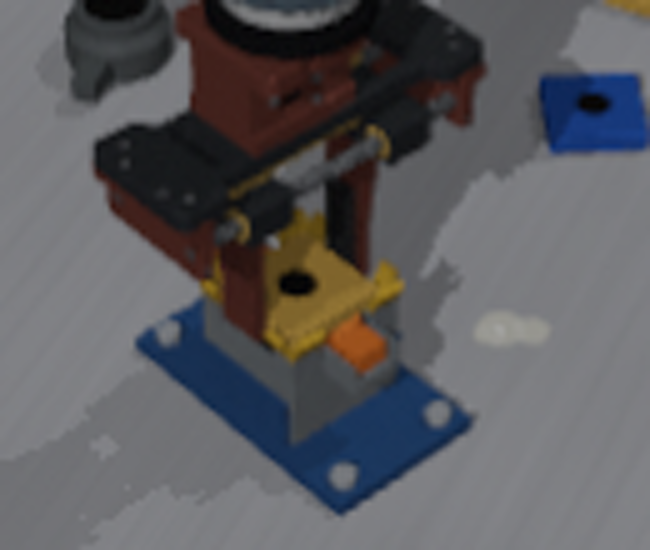

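The plate lies flat in the mouth, resting on both ramps. I'll release it, rise, shut the fingers and press at the centre.

Call:
jog_arm(
  commands=[
    [1, [0, 0, 0], [0, 0, 0]],
    [1, [0, 0, 0], [0, 0, 0]],
    [1, [0, 0, 0], [0, 0, 0]],
    [1, [0, 0, 0], [0, 0, 0]],
    [1, [0, 0, -0.2], [0, 0, 0]],
    [-1, [0, 0, -0.2], [0, 0, 0]],
    [-1, [0, 0, 0], [0, 0, 0]],
    [-1, [0, 0, 0], [0, 0, 0]],
    [-1, [0, 0, 0], [0, 0, 0]],
    [-1, [0, 0, 0], [0, 0, 0]],
  ],
)

```text
t: 9.65
ee_pos: [545.5, 121.2, 98.3]
orientation: [3.075, -0.64, -0.002]
ft_force: [-0.2, -0.1, 0.3]
width: 51.4
grasp_force: 0.0
```

Call:
jog_arm(
  commands=[
    [-1, [0, 0, 0.1], [0, 0, 0]],
    [-1, [0, 0, 0.1], [0, 0, 0]],
    [-1, [0, 0, 0], [0, 0, 0]],
    [-1, [0, 0, 0], [0, 0, 0]],
    [-1, [0, 0, 0.03], [0, 0, 0]],
    [-1, [0, 0, 0], [0, 0, 0]],
  ],
)

```text
t: 10.25
ee_pos: [546.2, 121.4, 76.1]
orientation: [3.076, -0.64, -0.0]
ft_force: [-0.5, 1.1, 0.2]
width: 3.3
grasp_force: 0.0
```

Call:
jog_arm(
  commands=[
    [-1, [0.005, 0, 0.03], [0, 0, 0]],
    [-1, [0, 0, 0], [0, 0, 0]],
    [-1, [0, 0, 0], [0, 0, 0]],
  ],
)

```text
t: 10.55
ee_pos: [546.6, 121.2, 73.3]
orientation: [-3.076, 0.64, 0.0]
ft_force: [0.3, 1.1, -0.4]
width: 0.2
grasp_force: 0.0
```

Call:
jog_arm(
  commands=[
    [-1, [0, 0, 0.02], [0, 0, 0]],
    [-1, [0, 0, 0.01], [0, 0, 0]],
    [-1, [0, 0, 0], [0, 0, 0]],
  ],
)

```text
t: 10.85
ee_pos: [546.5, 121.1, 70.1]
orientation: [3.076, -0.64, -0.0]
ft_force: [-0.0, -0.0, -0.1]
width: 0.6
grasp_force: 0.0
```

Call:
jog_arm(
  commands=[
    [-1, [0, 0, 0.02], [0, 0, 0]],
    [-1, [0, 0, 0], [0, 0, 0]],
  ],
)

```text
t: 11.05
ee_pos: [547.0, 121.2, 68.5]
orientation: [-3.075, 0.64, -0.001]
ft_force: [-0.6, 0.1, 2.2]
width: 0.5
grasp_force: 1.2
```

Call:
jog_arm(
  commands=[
    [-1, [0, 0, 0.02], [0, 0, 0]],
    [-1, [0, 0, 0.02], [0, 0, 0]],
    [-1, [0, 0, 0], [0, 0, 0]],
  ],
)

```text
t: 11.35
ee_pos: [546.5, 121.1, 64.1]
orientation: [3.076, -0.64, -0.0]
ft_force: [0.3, -0.1, -1.5]
width: 0.4
grasp_force: 0.0
```

Call:
jog_arm(
  commands=[
    [-1, [0, 0, 0.02], [0, 0, 0]],
    [-1, [0, 0, 0.02], [0, 0, 0]],
    [-1, [0, 0, 0], [0, 0, 0]],
  ],
)

```text
t: 11.65
ee_pos: [546.5, 121.1, 60.1]
orientation: [3.076, -0.64, -0.0]
ft_force: [0.2, -0.5, 0.5]
width: 0.1
grasp_force: 0.4
```

Call:
jog_arm(
  commands=[
    [-1, [0, 0, 0.02], [0, 0, 0]],
    [-1, [0, 0, 0.02], [0, 0, 0]],
    [-1, [0, 0, 0], [0, 0, 0]],
  ],
)

```text
t: 11.95
ee_pos: [546.5, 121.1, 56.1]
orientation: [3.076, -0.64, -0.0]
ft_force: [-0.2, -0.7, 3.1]
width: 0.4
grasp_force: 1.2
```

Call:
jog_arm(
  commands=[
    [-1, [0, 0, 0.02], [0, 0, 0]],
    [-1, [0, 0, 0.01], [0, 0, 0]],
    [-1, [0, 0, 0], [0, 0, 0]],
  ],
)

```text
t: 12.25
ee_pos: [546.6, 121.2, 53.3]
orientation: [3.076, -0.64, -0.0]
ft_force: [-0.7, -0.4, 4.9]
width: 1.0
grasp_force: 2.1
```

Those forces don't fit a plate passing the ramps, so I'll look before pressing further.

```bash
python3 -c "
from h import *
d=cam('side');c=d['image'][190:300,210:340];cv2.imwrite('pics/s3.png',cv2.resize(c,None,fx=5,fy=5,interpolation=cv2.INTER_CUBIC))"
```

```text
(no output)
```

View pics/s3.png

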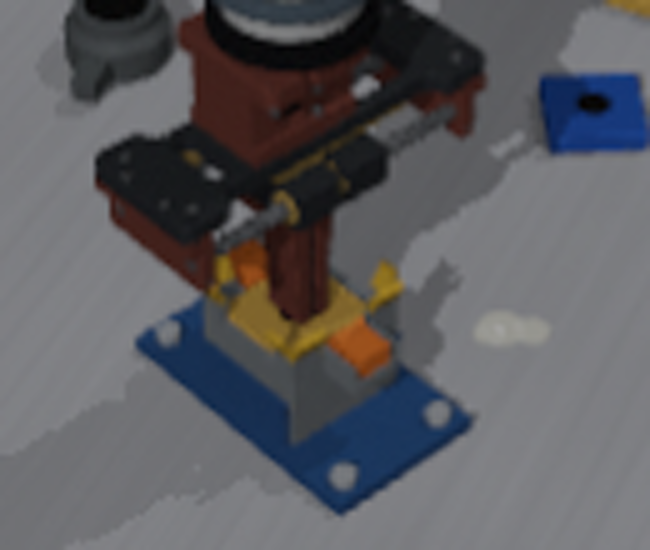

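The plate is flat, past the ramps and between the spread lips. I'll keep pressing to the click.

Call:
jog_arm(
  commands=[
    [-1, [0, 0, 0.01], [0, 0, 0]],
    [-1, [0, 0, 0.01], [0, 0, 0]],
    [-1, [0, 0, 0], [0, 0, 0]],
  ],
)

```text
t: 12.6
ee_pos: [546.6, 121.2, 51.1]
orientation: [3.076, -0.64, -0.0]
ft_force: [-0.5, -1.5, 3.4]
width: 0.6
grasp_force: 1.5
```

Call:
jog_arm(
  commands=[
    [-1, [0, 0, 0.01], [0, 0, 0]],
    [-1, [0, 0, 0.01], [0, 0, 0]],
    [-1, [0, 0, 0], [0, 0, 0]],
  ],
)

```text
t: 12.9
ee_pos: [546.6, 121.1, 49.1]
orientation: [3.076, -0.64, -0.0]
ft_force: [-1.1, -0.7, 3.3]
width: 0.2
grasp_force: 1.7
```

Call:
jog_arm(
  commands=[
    [-1, [0, 0, 0.01], [0, 0, 0]],
    [-1, [0, 0, 0.005], [0, 0, 0]],
    [-1, [0, 0, 0], [0, 0, 0]],
  ],
)

```text
t: 13.2
ee_pos: [546.6, 121.2, 47.7]
orientation: [3.076, -0.64, -0.0]
ft_force: [-0.3, -0.0, 3.3]
width: 0.4
grasp_force: 1.9
```

```bash
cat >> h.py <<'E'
def lip(im,full=True):
    if full: im=cv2.resize(im[190:300,210:340],None,fx=5,fy=5,interpolation=cv2.INTER_CUBIC)
    h=cv2.cvtColor(im,cv2.COLOR_BGR2HSV); m=cv2.inRange(h,(3,150,110),(14,255,255)); m[:310]=0; m[:,:300]=0
    y,x=np.nonzero(m); return len(x),x.mean().round(1),y.mean().round(1),np.percentile(x+y,[2,50,98])
E
python3 -c "
from h import *
print(lip(cv2.imread('pics/side0.png')))
for n in('s1','s2','s3'):print(n,lip(cv2.imread('pics/%s.png'%n),False))
print(lip(cam('side','side4')['image']))"
```

```text
(1808, np.float64(355.9), np.float64(341.8), array([665., 698., 732.]))
s1 (1875, np.float64(356.2), np.float64(342.2), array([665., 698., 734.]))
s2 (1872, np.float64(357.2), np.float64(343.7), array([667., 701., 736.]))
s3 (1954, np.float64(360.6), np.float64(346.6), array([672., 707., 742.]))
(1828, np.float64(356.4), np.float64(342.7), array([666., 699., 734.]))
```

The visible lip has sprung back in: its centre went from 360.6 to 356.4, against 355.9 at the start. I'll lift and check both lips and the plate's height.

Call:
jog_arm(
  commands=[
    [-1, [0, 0, -0.02], [0, 0, 0]],
    [-1, [0, 0, -0.05], [0, 0, 0]],
    [-1, [0, 0, -0.3], [0, 0, 0]],
    [-1, [0, 0, -0.4], [0, 0, 0]],
    [1, [0, 0, -0.2], [0, 0, 0.0]],
    [1, [0.3, 0.36, 0], [0, 0, -0.18]],
    [1, [0.3, 0.36, 0], [0, 0, -0.18]],
    [1, [0.3, 0.36, 0], [0, 0, -0.087]],
    [1, [0, 0.3, 0], [0, 0, 0]],
    [1, [0, 0, 0], [0, 0, 0]],
  ],
)

```text
t: 14.25
ee_pos: [602.2, -38.5, 144.8]
orientation: [3.139, -0.103, 0.0]
ft_force: [-0.7, 0.4, 0.7]
width: 44.6
grasp_force: 0.0
```

```bash
python3 -c "
from h import *
s=cam('side','side5');print(lip(s['image']))
d=cam('top','top5');P=cloud(d)
a,b=d['image'][165:270,180:285],s['image'][190:295,215:320]
cv2.imwrite('pics/m5.png',np.hstack([cv2.resize(a,(400,400),interpolation=cv2.INTER_CUBIC),cv2.resize(b,(400,400),interpolation=cv2.INTER_CUBIC)]))
m=(np.hypot(P[...,0]-547,P[...,1]-120.8)<12);print('plate top z',np.median(P[m][:,2]),P[m][:,2].std())
go(492.9,-249.6,60,-93.4)"
```

```text
(1797, np.float64(356.6), np.float64(342.8), array([667., 699., 734.]))
plate top z 51.16278184618119 1.5442244210491227
t 14.35 pos [601.6 -35.5 144.6] ydeg -93.65 tilt 0.04 turn rz total -0.006 shift after turn [-0.9574  2.2021  0.8462] F [-0.1 -0.1  0.2] w 52.6
```

View pics/m5.png

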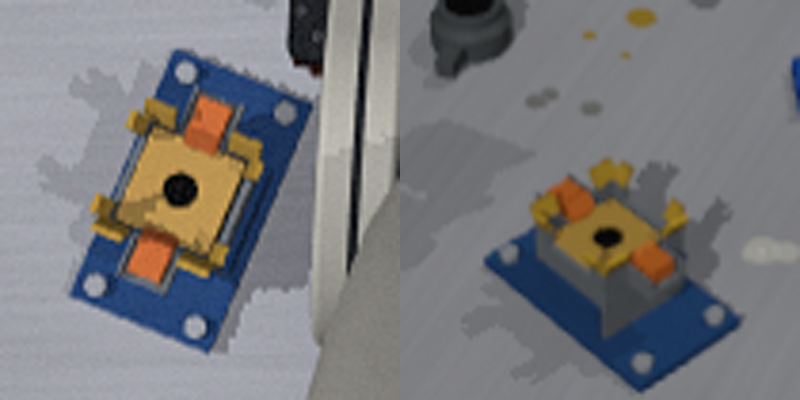

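Plate A is flat under both lips, with its top near z = 51. Now plate B.

Call:
jog_arm(
  commands=[
    [1, [-0.19, 0.44, 0], [0, 0, 0]],
    [1, [-0.19, 0.44, 0], [0, 0, 0]],
    [1, [-0.19, 0.44, 0], [0, 0, 0]],
    [1, [-0.19, 0.44, 0], [0, 0, 0]],
    [1, [-0.19, 0.44, 0], [0, 0, 0]],
    [1, [0, 0, 0.4], [0, 0, 0]],
    [1, [0, 0, 0.44], [0, 0, 0]],
    [1, [0, 0, 0.1], [0, 0, 0]],
    [1, [0, 0, 0], [0, 0, 0]],
    [1, [0, 0, 0], [0, 0, 0]],
  ],
)

```text
t: 15.35
ee_pos: [494.7, -248.4, 51.9]
orientation: [3.14, -0.095, 0.002]
ft_force: [-0.7, 0.1, 0.9]
width: 87.8
grasp_force: 0.0
```

```bash
python3 -c "
from h import *
go(492.9,-249.6,3,-93.4)"
```

```text
t 15.35 pos [ 494.7 -248.4   51.9] ydeg -93.46 tilt 0.07 turn rz total -0.001 shift after turn [-0.0181  0.0132  0.4894] F [-0.7  0.1  0.9] w 87.8
```

Call:
jog_arm(
  commands=[
    [1, [-0.018, 0.013, 0.2], [0, 0, 0]],
    [1, [0, 0, 0.15], [0, 0, 0]],
    [1, [0, 0, 0.1], [0, 0, 0]],
    [1, [0, 0, 0.04], [0, 0, 0]],
    [1, [0, 0, 0], [0, 0, 0]],
    [1, [0, 0, 0], [0, 0, 0]],
    [-1, [0, 0, 0], [0, 0, 0]],
    [-1, [0, 0, 0], [0, 0, 0]],
    [-1, [0, 0, 0], [0, 0, 0]],
    [-1, [0, 0, 0], [0, 0, 0]],
  ],
)

```text
t: 16.35
ee_pos: [491.8, -250.2, 2.0]
orientation: [3.14, -0.097, 0.0]
ft_force: [-0.3, 0.1, 0.1]
width: 59.4
grasp_force: 0.0
```

Call:
jog_arm(
  commands=[
    [-1, [0, 0, 0], [0, 0, 0]],
  ],
)

```text
t: 16.45
ee_pos: [491.8, -250.2, 1.9]
orientation: [3.14, -0.097, 0.0]
ft_force: [0.2, -0.4, 0.9]
width: 53.9
grasp_force: 30.0
```

```bash
python3 -c "
from h import *
go(546.7,121.3,150,-113.5)"
```

```text
t 16.45 pos [ 491.8 -250.2    1.9] ydeg -93.54 tilt 0.01 turn rz total 0.443 shift after turn [-0.9777 -3.6257 -1.4817] F [ 0.2 -0.4  0.9] w 53.9
```

Call:
jog_arm(
  commands=[
    [-1, [0, 0, -0.3], [0, 0, 0]],
    [-1, [0, 0, -0.39], [0, 0, 0]],
    [-1, [0, 0, -0.39], [0, 0, 0.148]],
    [-1, [0, 0, -0.4], [0, 0, 0.148]],
    [-1, [0, 0, 0], [0, 0, 0.147]],
    [-1, [-0.1, -0.4, 0], [0, 0, 0]],
    [-1, [-0.1, -0.4, 0], [0, 0, 0]],
    [-1, [-0.1, -0.4, 0], [0, 0, 0]],
    [-1, [-0.1, -0.4, 0], [0, 0, 0]],
    [-1, [-0.1, -0.4, 0], [0, 0, 0]],
  ],
)

```text
t: 17.45
ee_pos: [525.2, -45.2, 149.6]
orientation: [3.076, -0.64, -0.001]
ft_force: [1.3, 0.0, -2.2]
width: 53.7
grasp_force: 30.0
```

Call:
jog_arm(
  commands=[
    [-1, [-0.12, -0.4, 0], [0, 0, 0]],
    [-1, [-0.12, -0.4, 0], [0, 0, 0]],
    [-1, [-0.12, -0.4, 0], [0, 0, 0]],
    [-1, [-0.12, -0.42, 0], [0, 0, 0]],
    [-1, [0, 0, 0], [0, 0, 0]],
    [-1, [0, 0, 0], [0, 0, 0]],
    [-1, [0, 0, 0], [0, 0, 0]],
  ],
)

```text
t: 18.15
ee_pos: [545.5, 120.1, 149.4]
orientation: [3.075, -0.64, -0.002]
ft_force: [0.2, -0.2, -1.5]
width: 53.7
grasp_force: 30.0
```

```bash
python3 -c "
from h import *
go(546.2,121.6,80,-113.5)"
```

```text
t 18.15 pos [545.5 120.1 149.4] ydeg -113.5 tilt 0.07 turn rz total 0.0 shift after turn [ 0.0013 -0.0168  0.6943] F [ 0.2 -0.2 -1.5] w 53.7
```

Call:
jog_arm(
  commands=[
    [-1, [0, -0.016, 0.25], [0, 0, 0]],
    [-1, [0, 0, 0.25], [0, 0, 0]],
    [-1, [0, 0, 0.14], [0, 0, 0]],
    [-1, [0, 0, 0], [0, 0, 0]],
    [-1, [0, 0, 0], [0, 0, 0]],
    [-1, [0, 0, 0], [0, 0, 0]],
  ],
)

```text
t: 18.75
ee_pos: [547.5, 122.2, 86.8]
orientation: [-3.075, 0.64, -0.002]
ft_force: [-0.1, 0.8, -1.4]
width: 53.6
grasp_force: 30.0
```

```bash
python3 -c "
from h import *
go(546.2,121.6,70,-113.5)"
```

```text
t 18.75 pos [547.5 122.2  86.8] ydeg -113.51 tilt 0.1 turn rz total -0.0 shift after turn [-0.0101  0.0112  0.1681] F [-0.1  0.8 -1.4] w 53.6
```

Call:
jog_arm(
  commands=[
    [-1, [-0.01, 0.01, 0.05], [0, 0, 0]],
    [-1, [0, 0, 0.05], [0, 0, 0]],
    [-1, [0, 0, 0.05], [0, 0, 0]],
    [-1, [0, 0, 0], [0, 0, 0]],
    [-1, [0, 0, 0], [0, 0, 0]],
  ],
)

```text
t: 19.25
ee_pos: [545.2, 121.9, 70.5]
orientation: [3.076, -0.639, -0.001]
ft_force: [-0.0, -0.4, -2.0]
width: 53.4
grasp_force: 30.0
```

Call:
jog_arm(
  commands=[
    [-1, [0, 0, 0.02], [0, 0, 0]],
    [-1, [0, 0, 0.02], [0, 0, 0]],
    [-1, [0, 0, 0], [0, 0, 0]],
  ],
)

```text
t: 19.55
ee_pos: [545.2, 121.9, 66.5]
orientation: [3.076, -0.639, -0.001]
ft_force: [0.6, 0.2, -1.4]
width: 53.8
grasp_force: 30.0
```

Call:
jog_arm(
  commands=[
    [-1, [0, 0, 0.02], [0, 0, 0]],
    [-1, [0, 0, 0], [0, 0, 0]],
  ],
)

```text
t: 19.75
ee_pos: [545.2, 121.9, 64.6]
orientation: [3.076, -0.639, -0.001]
ft_force: [-0.4, -0.3, -2.0]
width: 53.8
grasp_force: 30.0
```

Call:
jog_arm(
  commands=[
    [-1, [0, 0, 0.015], [0, 0, 0]],
    [-1, [0, 0, 0], [0, 0, 0]],
  ],
)

```text
t: 19.95
ee_pos: [545.4, 121.9, 63.2]
orientation: [-3.076, 0.639, -0.0]
ft_force: [0.5, -0.1, -2.8]
width: 53.2
grasp_force: 30.0
```

Call:
jog_arm(
  commands=[
    [-1, [0, 0, 0.015], [0, 0, 0]],
    [-1, [0, 0, 0], [0, 0, 0]],
  ],
)

```text
t: 20.15
ee_pos: [545.9, 121.9, 62.0]
orientation: [-3.076, 0.639, -0.002]
ft_force: [1.1, -0.8, -0.5]
width: 53.8
grasp_force: 30.0
```

Call:
jog_arm(
  commands=[
    [-1, [0, 0, 0.01], [0, 0, 0]],
    [-1, [0, 0, 0], [0, 0, 0]],
  ],
)

```text
t: 20.35
ee_pos: [546.0, 122.0, 61.3]
orientation: [-3.075, 0.639, -0.002]
ft_force: [1.2, -0.6, 3.9]
width: 53.7
grasp_force: 30.0
```

The plate is seated on both ramps with little side force. I'll release it and shut the fingers above it.

Call:
jog_arm(
  commands=[
    [1, [0, 0, 0], [0, 0, 0]],
    [1, [0, 0, 0], [0, 0, 0]],
    [1, [0, 0, 0], [0, 0, 0]],
    [1, [0, 0, 0], [0, 0, 0]],
    [1, [0, 0, -0.2], [0, 0, 0]],
    [-1, [0, 0, -0.2], [0, 0, 0]],
    [-1, [0, 0, 0], [0, 0, 0]],
    [-1, [0, 0, 0], [0, 0, 0]],
    [-1, [0, 0, 0], [0, 0, 0]],
    [-1, [0, 0, 0], [0, 0, 0]],
  ],
)

```text
t: 21.35
ee_pos: [544.7, 121.8, 99.8]
orientation: [3.075, -0.639, -0.002]
ft_force: [0.4, -0.8, 1.0]
width: 50.9
grasp_force: 0.0
```

Call:
jog_arm(
  commands=[
    [-1, [0, 0, 0], [0, 0, 0]],
    [-1, [0, 0, 0], [0, 0, 0]],
    [-1, [0, 0, 0], [0, 0, 0]],
    [-1, [0, 0, 0], [0, 0, 0]],
    [-1, [0, 0, 0], [0, 0, 0]],
    [-1, [0, 0, 0], [0, 0, 0]],
  ],
)

```text
t: 21.95
ee_pos: [545.4, 121.9, 100.8]
orientation: [-3.076, 0.639, -0.0]
ft_force: [-0.1, -0.1, 0.7]
width: 3.2
grasp_force: 0.0
```

```bash
python3 -c "
from h import *
go(546.8,121.2,75,-113.5)
print(lip(cam('side','side6')['image']))"
```

```text
t 21.95 pos [545.4 121.9 100.8] ydeg -113.47 tilt 0.0 turn rz total 0.001 shift after turn [0.0159 0.0009 0.2579] F [-0.1 -0.1  0.7] w 3.2
(1873, np.float64(356.3), np.float64(342.3), array([665., 698., 734.]))
```

Call:
jog_arm(
  commands=[
    [-1, [0.016, 0, 0.12], [0, 0, 0]],
    [-1, [0, 0, 0.12], [0, 0, 0]],
    [-1, [0, 0, 0.03], [0, 0, 0]],
    [-1, [0, 0, 0], [0, 0, 0]],
    [-1, [0, 0, 0], [0, 0, 0]],
  ],
)

```text
t: 22.5
ee_pos: [546.7, 121.2, 73.5]
orientation: [3.076, -0.639, -0.001]
ft_force: [0.0, -0.1, 0.5]
width: 0.5
grasp_force: 0.0
```

Call:
jog_arm(
  commands=[
    [-1, [0, 0, 0.02], [0, 0, 0]],
    [-1, [0, 0, 0.02], [0, 0, 0]],
    [-1, [0, 0, 0], [0, 0, 0]],
  ],
)

```text
t: 22.8
ee_pos: [547.6, 121.4, 70.4]
orientation: [-3.075, 0.639, -0.002]
ft_force: [-0.2, 0.4, 2.5]
width: 0.3
grasp_force: 1.5
```

Call:
jog_arm(
  commands=[
    [-1, [0, 0, 0.015], [0, 0, 0]],
    [-1, [0, 0, 0], [0, 0, 0]],
  ],
)

```text
t: 23.0
ee_pos: [547.8, 121.4, 69.1]
orientation: [-3.075, 0.639, -0.003]
ft_force: [0.2, -0.1, 5.9]
width: 1.0
grasp_force: 3.0
```

Call:
jog_arm(
  commands=[
    [-1, [0, 0, 0.015], [0, 0, 0]],
    [-1, [0, 0, 0], [0, 0, 0]],
  ],
)

```text
t: 23.2
ee_pos: [548.0, 121.5, 67.8]
orientation: [-3.075, 0.639, -0.004]
ft_force: [0.0, 0.3, 7.5]
width: 0.3
grasp_force: 3.5
```

Call:
jog_arm(
  commands=[
    [-1, [0, 0, 0.015], [0, 0, 0]],
    [-1, [0, 0, 0], [0, 0, 0]],
  ],
)

```text
t: 23.4
ee_pos: [548.3, 121.5, 66.4]
orientation: [-3.075, 0.639, -0.005]
ft_force: [0.7, 0.3, 7.1]
width: 0.6
grasp_force: 3.5
```

Call:
jog_arm(
  commands=[
    [-1, [0, 0, 0.015], [0, 0, 0]],
    [-1, [0, 0, 0], [0, 0, 0]],
  ],
)

```text
t: 23.6
ee_pos: [547.3, 121.4, 64.1]
orientation: [-3.075, 0.639, -0.001]
ft_force: [0.1, 1.0, 0.0]
width: 0.3
grasp_force: 0.0
```

Call:
jog_arm(
  commands=[
    [-1, [0, 0, 0.02], [0, 0, 0]],
    [-1, [0, 0, 0], [0, 0, 0]],
  ],
)

```text
t: 23.8
ee_pos: [547.1, 121.3, 61.8]
orientation: [-3.076, 0.639, -0.001]
ft_force: [0.3, 0.5, 2.9]
width: 0.9
grasp_force: 1.4
```

Call:
jog_arm(
  commands=[
    [-1, [0, 0, 0.02], [0, 0, 0]],
    [-1, [0, 0, 0], [0, 0, 0]],
  ],
)

```text
t: 24.0
ee_pos: [547.1, 121.3, 59.8]
orientation: [-3.076, 0.639, -0.001]
ft_force: [0.6, -0.5, 1.6]
width: 0.5
grasp_force: 1.3
```

Call:
jog_arm(
  commands=[
    [-1, [0, 0, 0.02], [0, 0, 0]],
    [-1, [0, 0, 0.01], [0, 0, 0]],
    [-1, [0, 0, 0], [0, 0, 0]],
  ],
)

```text
t: 24.3
ee_pos: [547.1, 121.3, 56.8]
orientation: [-3.076, 0.639, -0.001]
ft_force: [0.8, 0.2, 3.4]
width: 0.6
grasp_force: 1.8
```

Call:
jog_arm(
  commands=[
    [-1, [0, 0, 0.01], [0, 0, 0]],
    [-1, [0, 0, 0.01], [0, 0, 0]],
    [-1, [0, 0, 0], [0, 0, 0]],
  ],
)

```text
t: 24.6
ee_pos: [547.1, 121.3, 54.9]
orientation: [-3.076, 0.639, -0.001]
ft_force: [0.8, 0.2, 4.2]
width: 0.6
grasp_force: 2.3
```

Call:
jog_arm(
  commands=[
    [-1, [0, 0, 0.01], [0, 0, 0]],
    [-1, [0, 0, 0], [0, 0, 0]],
    [-1, [0, 0, 0], [0, 0, 0]],
  ],
)

```text
t: 24.9
ee_pos: [547.1, 121.3, 53.9]
orientation: [-3.076, 0.639, -0.001]
ft_force: [1.0, 0.7, 4.6]
width: 0.4
grasp_force: 2.6
```

```bash
python3 -c "
from h import *
print(lip(cam('side','side7')['image']))"
```

```text
(1936, np.float64(360.6), np.float64(346.6), array([672., 707., 742.]))
```

Both lips are still spread, and the click should come at about 52. I'll go in 0.5–0.7 mm steps.

Call:
jog_arm(
  commands=[
    [-1, [0, 0, 0.008], [0, 0, 0]],
    [-1, [0, 0, 0], [0, 0, 0]],
    [-1, [0, 0, 0], [0, 0, 0]],
  ],
)

```text
t: 25.25
ee_pos: [547.1, 121.3, 53.2]
orientation: [-3.076, 0.639, -0.001]
ft_force: [0.7, -0.5, 5.4]
width: 0.4
grasp_force: 2.8
```

Call:
jog_arm(
  commands=[
    [-1, [0, 0, 0.006], [0, 0, 0]],
    [-1, [0, 0, 0], [0, 0, 0]],
    [-1, [0, 0, 0], [0, 0, 0]],
  ],
)

```text
t: 25.55
ee_pos: [547.1, 121.3, 52.6]
orientation: [-3.076, 0.639, -0.001]
ft_force: [0.8, -0.1, 6.0]
width: 0.6
grasp_force: 2.9
```

Call:
jog_arm(
  commands=[
    [-1, [0, 0, 0.006], [0, 0, 0]],
    [-1, [0, 0, 0], [0, 0, 0]],
    [-1, [0, 0, 0], [0, 0, 0]],
  ],
)

```text
t: 25.85
ee_pos: [546.8, 121.3, 51.7]
orientation: [3.076, -0.639, -0.0]
ft_force: [0.8, 0.3, 3.5]
width: 0.2
grasp_force: 1.7
```

```bash
python3 -c "
from h import *
print(lip(cam('side','side8')['image']))"
```

```text
(1815, np.float64(356.6), np.float64(342.8), array([666., 699., 734.]))
```

The click came: force fell from 6.0 to 3.5 N and the visible lip is back in. I'll press 0.5 mm more so the other lip clears as well, then withdraw.

Call:
jog_arm(
  commands=[
    [-1, [0, 0, 0.005], [0, 0, 0]],
    [-1, [0, 0, 0], [0, 0, 0]],
    [-1, [0, 0, 0], [0, 0, 0]],
  ],
)

```text
t: 26.2
ee_pos: [546.8, 121.3, 51.2]
orientation: [3.076, -0.639, -0.0]
ft_force: [0.4, -0.1, 3.2]
width: 0.2
grasp_force: 1.7
```

Call:
jog_arm(
  commands=[
    [-1, [0, 0, -0.02], [0, 0, 0]],
    [-1, [0, 0, -0.05], [0, 0, 0]],
    [-1, [0, 0, -0.3], [0, 0, 0]],
    [-1, [0, 0, -0.4], [0, 0, 0]],
    [-1, [0, 0, -0.2], [0, 0, 0]],
    [-1, [0.2, 0.4, 0], [0, 0, 0]],
    [-1, [0.2, 0.4, 0], [0, 0, 0]],
    [-1, [0.2, 0.4, 0], [0, 0, 0]],
    [-1, [0.1, 0.3, 0], [0, 0, 0]],
    [-1, [0, 0, 0], [0, 0, 0]],
  ],
)

```text
t: 27.2
ee_pos: [550.6, -47.4, 148.3]
orientation: [3.074, -0.645, -0.001]
ft_force: [-0.1, 0.2, -0.5]
width: 0.7
grasp_force: 0.0
```

```bash
python3 -c "
from h import *
s=cam('side','side9');print(lip(s['image']))
d=cam('top','top9');P=cloud(d)
a,b=d['image'][165:270,180:285],s['image'][190:295,215:320]
cv2.imwrite('pics/m9.png',np.hstack([cv2.resize(a,(400,400),interpolation=cv2.INTER_CUBIC),cv2.resize(b,(400,400),interpolation=cv2.INTER_CUBIC)]))
m=(np.hypot(P[...,0]-547,P[...,1]-120.8)<12);print('plate top z',np.median(P[m][:,2]),P[m][:,2].std())
o=get_obs();print(o['t'],o['ft_force'],o['ee_pos'])"
```

```text
(1808, np.float64(356.6), np.float64(342.8), array([667., 699., 734.]))
plate top z 51.34541511259704 1.4508764327726082
27.3 [0.21445144 0.52805517 0.2324028 ] [550.86872426 -44.61942384 148.26831545]
```

View pics/m9.png

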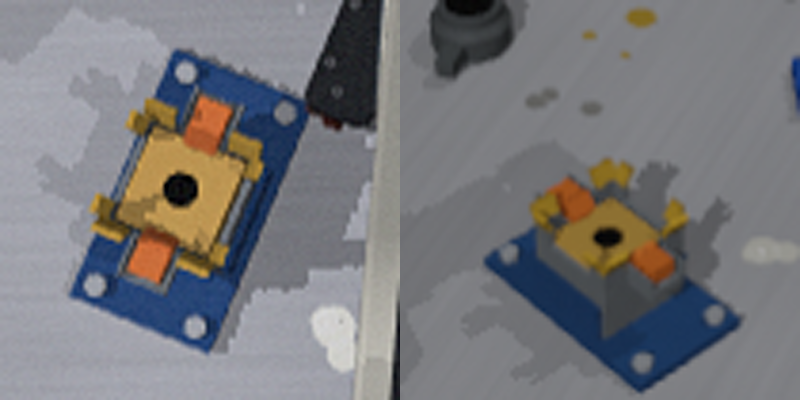

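Plate B is flat under both lips at the same height plate A had, and the lips sit where they did after plate A. The arm touches nothing, so I'm handing in.

```bash
python3 -c "
from workcell import close_job
print(close_job())"
```

```text
the job is handed in; nothing more can be done
None
```

Both plates were pressed in one at a time until they clicked and lie flat under both lips in the last pictures; the job was handed in at about 27 s, and no verdict came back.

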